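# Roll the slide vice's adjuster wheel to the gauge mark

## Robot

A 6-joint arm with a two-finger parallel gripper is mounted at the origin on a cart in front of the work surface, level with it; the furniture and walls round the work are solid. World frame = base frame: x ahead of the robot, y to its left, z up, the work surface at z = 0. Lengths are in m, angles in rad, forces in N, time in s.
With the tool pointing down it reaches from about 0.3 to 0.875 m from the base axis. Payload 6.4 kg.
Tool frame: the origin (TCP) lies on the front face of the gripper's body, between the roots of the fingers; the fingertips stand 64 mm ahead of it and the grasp point (between the pads) lies 45 mm ahead of it (arm.nose_length is the distance from the TCP to the fingertips, in m); z points along the fingers, y is the direction in which the jaws open and shut (so a half turn about z gives the same grasp; the last joint's range is limited). The gripper opens to 88 mm and grips with 3 to 60 N. Pads are 18 mm wide; open, the fingers measure 123 mm over their backs; the gripper's body (75 mm by 187 mm) begins 45 mm behind the grasp point.
Start: joints at [-1.525, 0.181, 1.607, -0, 1.354, -0.206], TCP at [0.143, -0.557, 0.303] pointing down, gripper open.
Joint ranges: [-2.99, 2.99], [-0.89, 2.07], [0.3, 2.58], [-1.14, 4.28], [0, 2.63], [-3.12, 3.12]. Speed limits (rad/s): [2.57, 2.57, 3.01, 3.14, 3.14, 3.14].

## Interface

Orientations are given as [roll, pitch, yaw] about the fixed x, y, z axes, in that order (R = Rz(yaw) Ry(pitch) Rx(roll)).
In Python, from station import arm gives the robot as it stands.
- The arm moves only by the tool servo_tool, never from a script. Its argument "deltas" is a list that holds one entry, the list of rows, each a list of 6 numbers: the shift along the tool's x, y, z in cm, then the turn, a rotation vector about the tool's x, y, z in rad. A call has 1 to 10 rows; each row is the pose to reach, as a shift and turn from the pose measured when the call began, along the tool's axes at that moment; what a row does not reach only later rows make up. A row lasts 1/8 s, in which the tool goes at most 62.5 mm and 10.7 degrees, less where a joint would pass 70% of its speed; a pose out of reach is approached as far as the arm can. A call with a gripper value outside its range is refused whole. "jaw" is the closure in counts, from 0 (fully open) to 255 (shut), set as the call begins (left out, the last holds). The fingers move at their own pace and stop on an object; the grip force is fixed at half the most. Time passes only in rows, so rows that repeat a pose let the fingers close. It gives the time, the measured TCP pose, the force and the opening at its end, in the units of the state.
- arm.read_state(): the state, without advancing time (a new reading comes with each control period).
- arm.grab_frame(name): name is "side" or "top"; returns the picture (400x640x3 uint8, blue, green, red); there is no depth.
- arm.camera_model(name): a dict with "fov_y" (degrees; the focal length in pixels is half the picture's height over the tangent of half this angle, whatever the lens; pixels are square), "cx", "cy" (the principal point, pixels), "extrinsics" (4x4, takes a point from camera to world coordinates). Camera axes: x right, y down, z forward; pixel columns grow to the right and rows downward; lengths in m; the calibration is good to about 2 mm. A picture is of the moment at which its call begins. camera_model takes no time and is no camera call.
- arm.sign_off(): hands the job in, once; it reports no verdict.
Trained networks look in the newest picture that a camera, given by its name, has taken for a name from the list of things; names that differ only in an ending like _2 or _b are one class to them, and where a whole thing is asked for, a point or a joint stands for the part that bears it (a point fixed in the world has none). Each returns a list of dicts, best first, with "confidence" (0 to 1); they miss things now and then, are a little off and sometimes report something else, mostly with a low value. They report only what shows in the picture. A call takes as long as a camera call. They do not tell look-alikes from the thing itself.
- arm.trace(label, camera): "mask" (400x640 bool, what is visible of it) and "rect" ([left, top, right, bottom] in pixels, round what is visible of it).
- arm.spot_point(label, camera): "centre" ([column, row] in pixels: a listed point, or the origin of a listed thing).
The state is a dict: "t": time; "q": joint angles; "qd": joint speeds; "effort": joint torques, N m; "ee_pos": TCP position; "orientation": TCP orientation; "contact_force": force on the tool from outside, world axes, zero at the start; "torque": the same for the moment, N m; "grip_width": finger opening in m.
Only numpy, scipy, OpenCV 4.12 (cv2) and the standard library are available. Lean on these libraries where they do the work, as an engineer would, in place of code of your own. Each camera call takes 0.05 s, during which the arm holds its last target. There are 200 camera calls.

## Task

The slide vice on the bench stands too wide open for the next batch: lay a fingertip lightly on top of its ridged wheel and roll it, stroke by stroke, towards the jaws until the moving jaw's pointer stands point to point with the pointer of the gauge clip, not running well past it, and then take the hand away. Work only through the wheel: do not push the jaw or the clip, and do not pick up or shift any of the things that stand around.

Things in the scene. Friction and masses are not known exactly. Their poses are not given: they have to be found in the camera images.
- slide_vice: Base plate of the slide vice, dark steel, fixed to the worktop. Origin on the worktop; y runs along the vice from wheel housing (-y end) to fixed jaw (+y end), -x is the front (scale, clip), facing the robot within 0.4 rad. Plate, in this frame, mm: x -66..46, y -125..90, 6 high.
- vice_bed: The vice's aluminium bed on soft spring feet, axes as the base's, origin 14 mm above the base's. Heights above the worktop, unpressed: bed 26 mm; grey wheel housing (y -125..-35, x -31..31) 81; fixed jaw (y 65..87) 70. Pushed down at the wheel, all of it sinks straight down, starting at about 1.5 N, then 1 N per mm, stopping dead at 6 mm; it comes up again when let go.
- adjuster_wheel: Ridged wheel, 50 mm diameter, 18 wide, its rim 16 mm above the housing top. Origin at its centre (x 0, y -80 mm in the vice's frame), axle along the vice's x; the body turns. Rolling its top towards the vice's +y closes the jaw 8 mm per rad (1 mm per 3.1 mm of rim); back opens it. About 1 N at the rim turns it, by fingertip friction; pressed 3 to 4 mm down it grips well. Stays where left.
- wheel_top (a point): Highest point of the wheel's rim, mid-width, 97 mm above the worktop when not pressed; sinks with the bed and does not turn with the wheel.
- moving_jaw: Moving jaw, a grey block 62 x 20 x 44 mm with a rubber face, top 72 mm above the worktop, on two rods between housing and fixed jaw. It slides only along the vice's y, driven by the wheel, up to 62 mm from its start (fully open). Not to be touched. Origin 14 mm above the worktop, under the block, at its pointer's y; axes as the vice's.
- jaw_pointer (a point): Tip of the dark cone-shaped pointer (10 mm thick, 14 long) that sticks out of the moving jaw's front over the scale, 33 mm above the worktop.
- gauge_mark (a point): Tip of a like cone (16 long) on the gauge clip, pointing back at the jaw, 33 mm above the worktop; axes as the vice's. At the start it lies 15 to 51 mm to the vice's +y of the jaw pointer; the jaw is at the mark when both tips have the same y in the vice's frame (then 2 mm apart, point to point).
- gauge_clip: Gauge clip, a small dark block 16 mm wide, 37 high, on the front edge of the base plate, which does not move. Origin on the worktop at the vice's x 0, level with its cone in y; the block lies 54 to 68 mm in front (-x) of it. Not to be touched.
- pen_1: Bystander: felt pen, 142 x 11 x 12, lying in front of the vice (sizes in mm); origin under its middle. Not to be moved.
- tweezers: Bystander: steel tweezers, 124 x 12 x 10, lying in front of the vice (sizes in mm); origin under its middle. Not to be moved.
- vial_0: Bystander: small capped vial, 21 across, 48 high, standing behind the wheel housing (sizes in mm); origin under its middle. Not to be moved.
- vial_1: Bystander: a second small capped vial, 21 across, 48 high, behind the vice (sizes in mm); origin under its middle. Not to be moved.
- oil_bottle: Bystander: dropper bottle, 31 across, 98 high, standing behind the jaws (sizes in mm); origin under its middle. Not to be moved.
- petri_dish: Bystander: round dish, 60 across, 17 high, beyond the fixed jaw (sizes in mm); origin under its middle. Not to be moved.
Not all that is in view belongs to the job. Of the things that look like the slide_vice, the larger one is meant.

How it is judged:
On the way:
1. the fingertip rolls the wheel and the jaw starts to close (contact force between the fingers and adjuster_wheel above 0.5 N and y of jaw_pointer in the frame of slide_vice above -0.011 m), for 0.05 s.
At the end, for the whole second after the job is handed in: The jaw pointer stands within 3 mm of the gauge mark along the vice, the jaw is at rest, and nothing round the vice has moved more than 15 mm (y of jaw_pointer in the frame of gauge_mark between -0.003 and 0.003 m and linear speed of moving_jaw below 0.003 m/s and distance of each of pen_1, tweezers, vial_0, vial_1, oil_bottle, petri_dish from where it was at the start of the episode below 0.015 m); the robot touches nothing.
It fails at once if the robot pushes the moving jaw or the gauge clip instead of the wheel (contact force between any of the arm, the fingers and moving_jaw above 2 N or contact force between any of the arm, the fingers and gauge_clip above 2 N).
It fails at once if the wheel is pressed hard (over 30 N) (contact force between the fingers and adjuster_wheel above 30 N).
It fails at once if something standing or lying round the vice is moved or lifted (over 15 mm) (distance of any of pen_1, tweezers, vial_0, vial_1, oil_bottle, petri_dish from where it was at the start of the episode above 0.015 m).
It fails at once if the jaw is run well past the gauge mark (over 10 mm) (y of jaw_pointer in the frame of gauge_mark above 0.01 m).
It also fails if it takes over 51 s, if anything falls off the work surface, if the arm or the gripper's body presses on something with over 40 N, if the wrist force passes 120 N, or if a joint passes its speed limit or range.

## Working session

There is one attempt and no reset: what is moved stays moved. The work goes in short steps, Python scripts to look and compute and a tool call to move; the robot and the scene stay as the last step left them, time stands still between calls to the robot, and variables do not carry over. Pictures are saved under pics/ and viewed, about 8 in all and at most 12, crops included, and the job is handed in when it is done.

Besides the shell and the picture viewer there is one more tool, called after ">>>" as name([rows], argument=value, ...), one row to a line, values as JSON. servo_tool: Moves the arm, as the interface text tells. Its arguments: {"type":"object","properties":{"deltas":{"type":"array"},"jaw":{"type":"number"}},"required":["deltas"]}

```bash
mkdir -p pics
cat > h.py <<'E'
import numpy as np, cv2
from station import arm
def ray(cam,px):
    m=arm.camera_model(cam); f=200/np.tan(np.radians(m["fov_y"]/2)); E=np.array(m["extrinsics"])
    d=E[:3,:3]@np.array([(px[0]-m["cx"])/f,(px[1]-m["cy"])/f,1]); return E[:3,3],d
def at(cam,px,z):
    o,d=ray(cam,px); return o+d*(z-o[2])/d[2]
def proj(cam,p):
    m=arm.camera_model(cam); f=200/np.tan(np.radians(m["fov_y"]/2)); E=np.array(m["extrinsics"])
    c=E[:3,:3].T@(np.array(p)-E[:3,3]); return np.array([m["cx"]+f*c[0]/c[2],m["cy"]+f*c[1]/c[2]])
E
cat > a.py <<'E'
from h import *
for c in("top","side"):
    im=arm.grab_frame(c); cv2.imwrite(f"pics/{c}0.png",im)
    print(c,arm.camera_model(c)["extrinsics"],arm.camera_model(c)["fov_y"])
    for l,z in(("slide_vice",0),("wheel_top",.097),("jaw_pointer",.033),("gauge_mark",.033),("gauge_clip",0),("vice_bed",.014),("adjuster_wheel",.072),("moving_jaw",.014)):
        for r in arm.spot_point(l,c)[:3]: print(c,l,round(r["confidence"],2),np.round(r["centre"],1),np.round(at(c,r["centre"],z),4))
s=arm.read_state(); print(s)
E
python3 a.py
```

```text
top [[ 0.01761647 -0.99548323  0.0932888   0.44556146]
 [-0.99983958 -0.01784154 -0.00157907  0.07082191]
 [ 0.00323635 -0.09324601 -0.99563784  0.98069865]
 [ 0.          0.          0.          1.        ]] 50.777347201093505
top slide_vice 0.78 [406.8 183.2] [ 0.5822 -0.1302  0.    ]
top slide_vice 0.68 [284.3 225.7] [0.4775 0.1547 0.    ]
top slide_vice 0.43 [315.1 226.9] [0.476  0.0831 0.    ]
top wheel_top 0.8 [316.7 229.6] [0.4674 0.0785 0.097 ]
top wheel_top 0.74 [438.6 181.4] [ 0.5738 -0.1777  0.097 ]
top jaw_pointer 0.71 [287.1 242.4] [0.4392 0.1447 0.033 ]
top jaw_pointer 0.5 [407.6 192.9] [ 0.5555 -0.1252  0.033 ]
top gauge_mark 0.57 [274.8 242.4] [0.4387 0.1722 0.033 ]
top gauge_clip 0.2 [282.7 224.3] [0.4807 0.1585 0.    ]
top vice_bed 0.78 [281.9 226.5] [0.4751 0.159  0.014 ]
top vice_bed 0.58 [405.  181.8] [ 0.5835 -0.1232  0.014 ]
top adjuster_wheel 0.77 [317.4 229.7] [0.4678 0.0772 0.072 ]
top adjuster_wheel 0.6 [434.  183.7] [ 0.5722 -0.1746  0.072 ]
top moving_jaw 0.86 [290.1 227.7] [0.4727 0.1401 0.014 ]
top moving_jaw 0.57 [410.1 186.8] [ 0.572  -0.1349  0.014 ]
[... 1149 characters left out ...]
.3] [0.4834 0.144  0.014 ]
{'t': 0.9, 'q': array([-1.52528896e+00,  1.80782438e-01,  1.60696709e+00, -5.38623709e-06,
        1.35379146e+00, -2.06274736e-01]), 'qd': array([-6.51737255e-04, -8.89754377e-05, -7.83048374e-04, -1.14788948e-03,
       -2.18480035e-03,  1.30962338e-03]), 'effort': array([-1.59863739e-04, -4.33829176e+01, -3.42175198e+01,  7.01199984e-02,
        3.08392884e-02, -1.55801678e-05]), 'ee_pos': array([ 0.14328107, -0.55689397,  0.30274027]), 'orientation': array([3.14154315e+00, 1.57318884e-05, 2.51783260e-01]), 'contact_force': array([-0.23515289, -0.13822718,  0.48691568]), 'torque': array([ 0.00154482, -0.00419235,  0.05914893]), 'grip_width': 0.08820847884609358}
```

Run:
```python
import cv2
t=cv2.imread("pics/top0.png")[130:330,190:490]; s=cv2.imread("pics/side0.png")[130:400,200:460]
cv2.imwrite("pics/t1.png",cv2.resize(t,(750,500),interpolation=2)); cv2.imwrite("pics/s1.png",cv2.resize(s,None,fx=2.2,fy=2.2,interpolation=2))
```

```text
(no output)
```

View pics/t1.png

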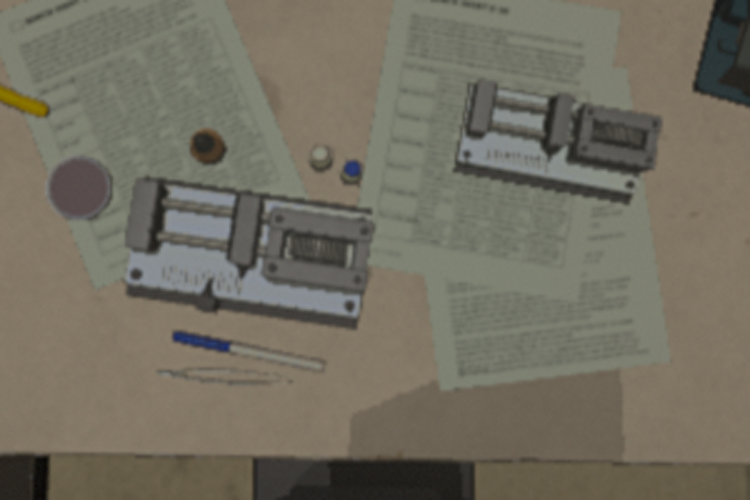

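View pics/s1.png

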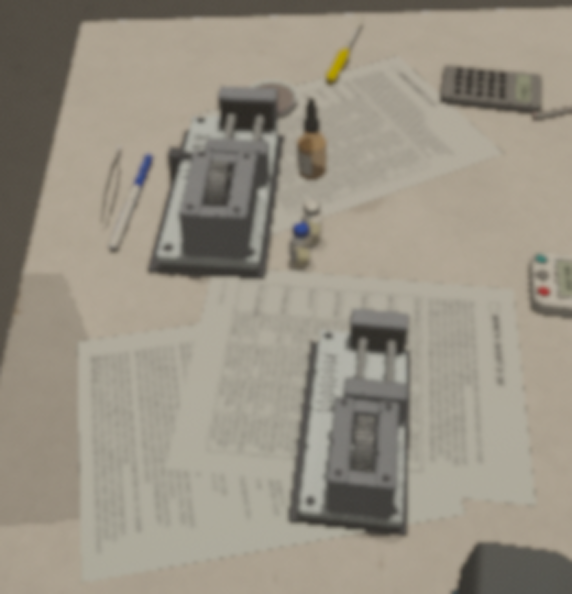

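The larger vice is the left one in the top view (wheel at about pixel 317,230, jaw pointer 287,240, gauge tip 274,243). The look-alike is at right. Its y axis is about (0.13, 0.99) in the world. I'm moving above the wheel with the fingers shut.

>>> servo_tool([
  [[46.6,-51.9,8.3,0,0,0.382],[46.6,-51.9,8.3,0,0,0.382],[46.6,-51.9,8.3,0,0,0.382],[46.6,-51.9,8.3,0,0,0.382],[46.6,-51.9,8.3,0,0,0.382],[46.6,-51.9,8.3,0,0,0.382],[46.6,-51.9,8.3,0,0,0.382],[46.6,-51.9,8.3,0,0,0.382],[46.6,-51.9,8.3,0,0,0.382],[46.6,-51.9,8.3,0,0,0.382]],
], jaw=255)

```text
t: 2.15
ee_pos: [0.4307, -0.0044, 0.2292]
orientation: [3.141, -0.002, -0.13]
contact_force: [0.6, -1.1, 0.3]
grip_width: 0.0003
```

```bash
cat > m.py <<'E'
from h import *
import sys
Y=np.array([.132,.991])
def meas(n=3):
    D={}
    for c in("top","side"):
        for i in range(n):
            arm.grab_frame(c)
            for l,z,e in(("wheel_top",.097,(.4676,.077)),("jaw_pointer",.033,(.443,.150)),("gauge_mark",.033,(.442,.173))):
                for r in arm.spot_point(l,c):
                    p=at(c,r["centre"],z)
                    if np.hypot(*(p[:2]-e))<.045 and r["confidence"]>.3: D.setdefault((c,l),[]).append(p[:2]);break
    for k,v in D.items(): print(k,len(v),np.round(np.mean(v,0),4),"s",np.round(np.mean(v,0)@Y,4))
if __name__=="__main__":
    meas(int(sys.argv[1])); s=arm.read_state(); print(s["t"],s["ee_pos"],s["orientation"],s["contact_force"])
    p=s["ee_pos"][:2]; e=(np.array([.4676,.077])-p); yaw=s["orientation"][2]
    print("to wheel in tool x,y cm",100*e@[np.cos(yaw),np.sin(yaw)],100*e@[np.sin(yaw),-np.cos(yaw)])
E
python3 m.py 1
```

```text
('top', 'wheel_top') 1 [0.4683 0.0745] s 0.1356
('top', 'jaw_pointer') 1 [0.4483 0.1463] s 0.2041
('top', 'gauge_mark') 1 [0.4356 0.1759] s 0.2318
('side', 'wheel_top') 1 [0.4645 0.0748] s 0.1355
('side', 'jaw_pointer') 1 [0.4481 0.1277] s 0.1857
2.55 [ 0.42962524 -0.00772871  0.22910081] [ 3.14127131e+00 -4.65647106e-04 -1.32827802e-01] [-0.0224976  -0.34565839  0.82531385]
to wheel in tool x,y cm 2.641899163337153 -8.901164712864453
```

>>> servo_tool([
  [[2.6,-7.4,1,0,0,0],[2.6,-7.4,3,0,0,0],[2.6,-7.4,5,0,0,0],[2.6,-7.4,5.6,0,0,0],[2.6,-7.4,5.6,0,0,0]],
])

```text
t: 3.18
ee_pos: [0.4652, 0.0611, 0.1732]
orientation: [3.141, -0.0, -0.135]
contact_force: [0.0, -0.3, -0.3]
grip_width: 0.0005
```

```bash
python3 m.py 1
python3 - <<'E'
from h import *
a=arm.grab_frame("side")[140:270,230:380]; b=arm.grab_frame("top")[170:270,225:375]
cv2.imwrite("pics/c2.png",np.vstack([cv2.resize(a,None,fx=2.6,fy=2.6,interpolation=2),cv2.resize(b,None,fx=2.6,fy=2.6,interpolation=2)]))
E
```

```text
('top', 'jaw_pointer') 1 [0.4789 0.1502] s 0.212
('top', 'gauge_mark') 1 [0.4346 0.166 ] s 0.2219
('side', 'wheel_top') 1 [0.4653 0.0726] s 0.1334
3.575 [0.4653999  0.06210006 0.17349406] [ 3.14129736e+00 -1.18317297e-03 -1.32871595e-01] [ 0.11688986 -0.51502765  0.77727643]
to wheel in tool x,y cm 0.020675221650417103 -1.5060082020900074
```

View pics/c2.png

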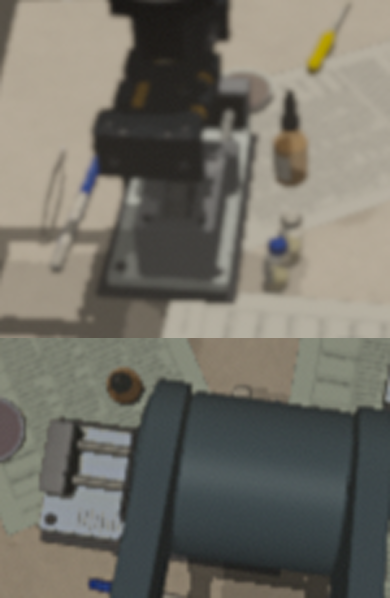

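The finger lines up over the wheel in the side view, but the hand hides the pointers. First stroke now: press about 3.5 mm and roll 30 mm.

>>> servo_tool([
  [[0,0,1.2,0,0,0],[0,0,1.6,0,0,0],[0,0,1.6,0,0,0],[0,-0.5,1.6,0,0,0],[0,-1.0,1.6,0,0,0],[0,-1.5,1.6,0,0,0]],
])

```text
t: 4.42
ee_pos: [0.4676, 0.077, 0.1577]
orientation: [3.141, -0.001, -0.133]
contact_force: [-1.0, -1.4, 6.2]
grip_width: 0.0005
```

>>> servo_tool([
  [[0,-0.5,0,0,0,0],[0,-1.0,0,0,0,0],[0,-1.5,0,0,0,0],[0,-1.5,-1.0,0,0,0],[0,-1.5,-1.5,0,0,0],[0,5,-5,0,0,0],[-3,10,-7,0,0,0],[-3,10,-7,0,0,0],[-3,10,-7,0,0,0]],
])

```text
t: 5.55
ee_pos: [0.4246, -0.0184, 0.228]
orientation: [3.141, -0.002, -0.135]
contact_force: [0.2, -0.1, 0.3]
grip_width: 0.0004
```

```bash
python3 m.py 2
python3 - <<'E'
from h import *
b=arm.grab_frame("top")[200:260,235:335]
cv2.imwrite("pics/c3.png",cv2.resize(b,None,fx=7,fy=7,interpolation=2))
E
```

```text
('top', 'wheel_top') 2 [0.469  0.0783] s 0.1395
('top', 'jaw_pointer') 2 [0.4411 0.1582] s 0.215
('top', 'gauge_mark') 2 [0.4382 0.1711] s 0.2274
('side', 'wheel_top') 2 [0.4689 0.0705] s 0.1317
('side', 'jaw_pointer') 2 [0.442  0.1551] s 0.212
('side', 'gauge_mark') 2 [0.4481 0.17  ] s 0.2276
6.35 [ 0.42452262 -0.01808325  0.22768986] [ 3.14092829e+00 -1.20672193e-03 -1.32676716e-01] [-0.55045319  0.98027416 -0.25185325]
to wheel in tool x,y cm 3.0120436160400623 -9.994621066316048
```

View pics/c3.png

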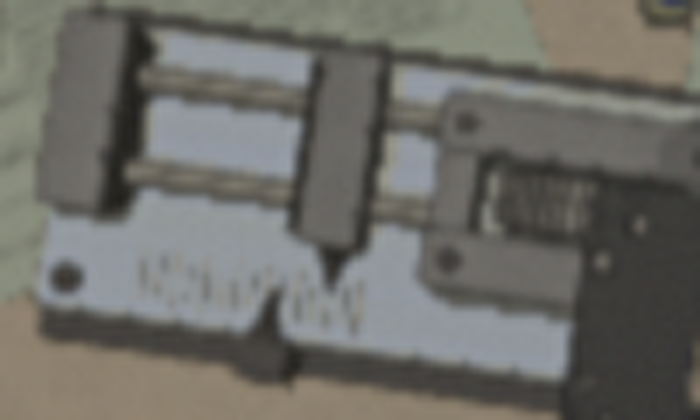

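Jaw tip is at pixel (282.3, 241.4) and gauge tip at (273.9, 241.7), so roughly 15 to 19 mm remain. The first stroke worked; next is another 30 mm stroke (about 9.7 mm of jaw travel).

>>> servo_tool([
  [[3,-5,1,0,0,0],[3,-8.5,4,0,0,0],[3,-8.5,5.8,0,0,0],[3,-8.5,7.0,0,0,0],[3,-8.5,7.0,0,0,0],[3,-9,7.0,0,0,0],[3,-9.5,7,0,0,0],[3,-10,7,0,0,0]],
])

```text
t: 7.4
ee_pos: [0.4678, 0.0771, 0.1582]
orientation: [3.141, -0.002, -0.133]
contact_force: [-2.8, -1.0, 6.0]
grip_width: 0.0004
```

>>> servo_tool([
  [[0,-0.5,0,0,0,0],[0,-1.0,0,0,0,0],[0,-1.5,0,0,0,0],[0,-1.5,-1.0,0,0,0],[0,-1.5,-1.5,0,0,0],[0,5,-5,0,0,0],[-3,10,-7,0,0,0],[-3,12,-7,0,0,0],[-3,12,-7,0,0,0]],
])

```text
t: 8.52
ee_pos: [0.4223, -0.0394, 0.2293]
orientation: [3.14, -0.005, -0.137]
contact_force: [-0.3, 0.3, -0.4]
grip_width: 0.0002
```

```bash
python3 m.py 2
python3 - <<'E'
from h import *
b=np.mean([arm.grab_frame("top")[200:260,235:335] for _ in range(4)],0).astype("uint8")
cv2.imwrite("pics/c4.png",cv2.resize(b,None,fx=7,fy=7,interpolation=2))
E
```

```text
('top', 'jaw_pointer') 2 [0.4431 0.1648] s 0.2218
('top', 'gauge_mark') 2 [0.4403 0.1723] s 0.2289
('top', 'wheel_top') 1 [0.4695 0.0764] s 0.1377
('side', 'wheel_top') 2 [0.4683 0.0725] s 0.1337
('side', 'jaw_pointer') 2 [0.45  0.162] s 0.2199
('side', 'gauge_mark') 2 [0.447  0.1613] s 0.2188
9.325 [ 0.42206741 -0.03772474  0.22822233] [ 3.14096436e+00 -2.09847597e-03 -1.32991535e-01] [0.23449899 0.61544471 0.44032398]
to wheel in tool x,y cm 2.991804104895516 -11.974930052516564
```

View pics/c4.png

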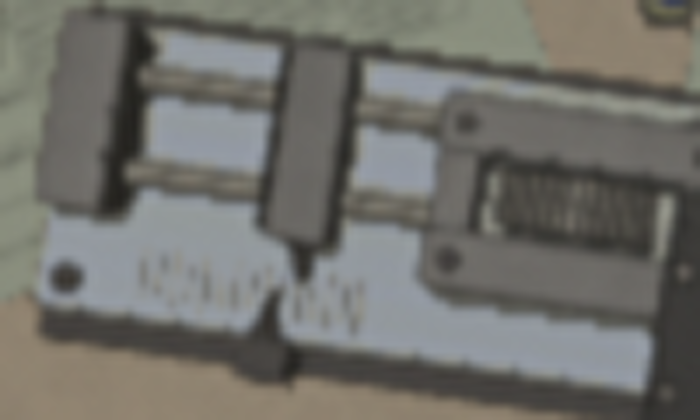

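The jaw tip is at crop (304, 282) and the gauge tip at (275, 292), so about 7 to 9 mm is left. Next stroke is 20 mm (about 6.5 mm of jaw travel).

>>> servo_tool([
  [[3,-6,1,0,0,0],[3,-11,4,0,0,0],[3,-11,5.8,0,0,0],[3,-11,7.05,0,0,0],[3,-11,7.05,0,0,0],[3,-11.5,7.05,0,0,0],[3,-12,7.05,0,0,0],[3,-12.5,7.05,0,0,0],[3,-13,7.05,0,0,0],[3,-13,7.05,0,0,0]],
])

```text
t: 10.78
ee_pos: [0.4694, 0.0875, 0.1579]
orientation: [3.142, -0.003, -0.133]
contact_force: [-2.2, 1.9, 4.8]
grip_width: 0.0004
```

>>> servo_tool([
  [[0,0,-1.0,0,0,0],[0,0,-1.5,0,0,0],[0,5,-5,0,0,0],[-3,11,-7,0,0,0],[-3,13,-7,0,0,0],[-3,13,-7,0,0,0]],
])

```text
t: 11.52
ee_pos: [0.4224, -0.0389, 0.2287]
orientation: [3.141, -0.005, -0.136]
contact_force: [-0.2, 0.9, -0.6]
grip_width: 0.0007
```

```bash
python3 m.py 3
python3 - <<'E'
from h import *
b=np.mean([arm.grab_frame("top")[220:255,255:305] for _ in range(6)],0).astype("uint8")
cv2.imwrite("pics/c5.png",cv2.resize(b,None,fx=14,fy=14,interpolation=2))
E
```

```text
('top', 'wheel_top') 2 [0.471  0.0788] s 0.1403
('top', 'jaw_pointer') 3 [0.4445 0.1733] s 0.2304
('top', 'gauge_mark') 3 [0.4537 0.171 ] s 0.2294
('side', 'wheel_top') 2 [0.4664 0.0679] s 0.1288
('side', 'jaw_pointer') 3 [0.451  0.1645] s 0.2226
('side', 'gauge_mark') 3 [0.4575 0.1638] s 0.2227
12.725 [ 0.42228862 -0.03737538  0.22789706] [ 3.14157553e+00 -2.77913844e-03 -1.32908467e-01] [-0.14113634  0.078434    0.19411119]
to wheel in tool x,y cm 2.975502600290282 -11.937121666229519
```

View pics/c5.png

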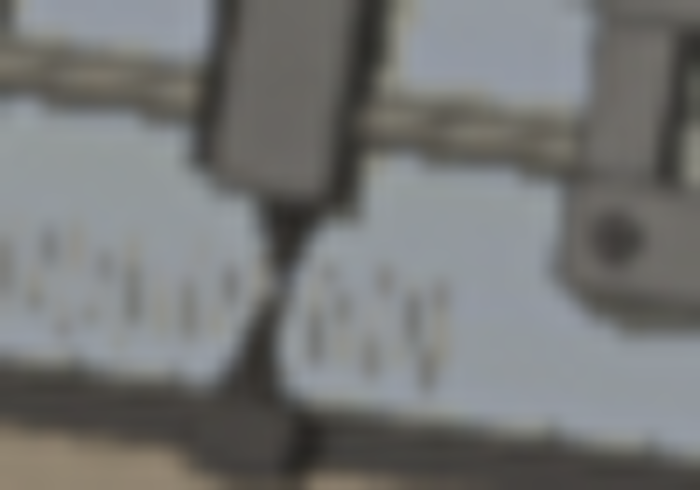

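Now almost point to point. The jaw looks about 1 mm short, so I'll check with a rectified crop and a dark centroid per row.

Run:
```python
from h import *
b=np.mean([cv2.cvtColor(arm.grab_frame("top"),6) for _ in range(6)],0).astype("float32")
for yaw in(.12,.132,.145):
    Y=np.array([np.sin(yaw),np.cos(yaw)]);X=np.array([Y[1],-Y[0]]); c=np.array([.44,.171])
    us=np.arange(-24,24.1,.5); vs=np.arange(-22,26.1,2)   # mm along Y, along X
    P=np.array([[proj("top",[*(c+X*v/1e3+Y*u/1e3),.033]) for u in us] for v in vs],"float32")
    W=cv2.remap(b,P[...,0],P[...,1],cv2.INTER_CUBIC); print("yaw",yaw)
    for v,r in zip(vs,W):
        m=np.abs(us)<10; i=np.argmin(np.where(m,r,999)); w=np.where(np.abs(us-us[i])<7,np.clip(125-r,0,None),0)
        print(int(v),"centroid",round(float((w*us).sum()/max(w.sum(),1)),2),"mass",int(w.sum()),"min",int(r[i]))
```

```text
yaw 0.12
-22 centroid -5.09 mass 1863 min 37
-20 centroid -5.59 mass 1852 min 39
-18 centroid -5.61 mass 1869 min 39
-16 centroid -3.9 mass 1681 min 53
-14 centroid 2.61 mass 1574 min 55
-12 centroid 4.51 mass 1317 min 52
-10 centroid 4.41 mass 1056 min 49
-8 centroid 4.33 mass 849 min 48
-6 centroid 4.34 mass 715 min 49
-4 centroid 4.27 mass 609 min 54
-2 centroid 3.86 mass 487 min 62
0 centroid 3.34 mass 381 min 73
2 centroid 2.76 mass 251 min 89
4 centroid 2.28 mass 189 min 92
6 centroid 2.56 mass 311 min 80
8 centroid 2.6 mass 572 min 58
10 centroid 2.42 mass 740 min 50
12 centroid 2.54 mass 984 min 46
14 centroid 2.36 mass 1344 min 40
16 centroid 1.77 mass 1639 min 46
18 centroid -2.04 mass 1296 min 61
20 centroid -3.58 mass 1030 min 50
22 centroid -4.05 mass 946 min 48
24 centroid -4.09 mass 919 min 49
26 centroid -4.23 mass 961 min 49Traceback (most recent call last):
  File "<stdin>", line 6, in <module>
  File "h.py", line 9, in proj
    m=arm.camera_model(cam); f=200/np.tan(np.radians(m["fov_y"]/2)); E=np.array(m["extrinsics"])
ValueError: time passes only in moves, steps and waits
```

The jaw is about 1.8 mm short (gauge axis at 4.3, jaw axis at 2.5, with both axes upright at this yaw). One small 5 mm stroke will close it.

>>> servo_tool([
  [[3,-6,1,0,0,0],[3,-11.7,4,0,0,0],[3,-11.7,5.8,0,0,0],[3,-11.7,5.8,0,0,0],[3,-11.7,7.05,0,0,0],[3,-11.7,7.05,0,0,0],[3,-12.0,7.05,0,0,0],[3,-12.2,7.05,0,0,0],[3,-12.2,7.05,0,0,0],[3,-12.2,7.05,0,0,0]],
])

```text
t: 14.58
ee_pos: [0.4691, 0.0794, 0.158]
orientation: [3.142, -0.005, -0.133]
contact_force: [2.7, -1.8, 4.4]
grip_width: 0.0006
```

>>> servo_tool([
  [[0,0,-1.0,0,0,0],[0,0,-1.5,0,0,0],[0,5,-5,0,0,0],[-3,11,-7,0,0,0],[-3,13,-7,0,0,0],[-3,13,-7,0,0,0],[-3,13,-7,0,0,0]],
])

```text
t: 15.45
ee_pos: [0.4216, -0.0448, 0.2276]
orientation: [-3.141, -0.004, -0.133]
contact_force: [0.8, 0.7, -0.1]
grip_width: 0.0004
```

Run:
```python
from h import *
g=[arm.grab_frame("top") for _ in range(6)]
cv2.imwrite("pics/c6.png",cv2.resize(np.mean(g,0).astype("uint8")[220:255,255:305],None,fx=14,fy=14,interpolation=2))
b=np.mean([cv2.cvtColor(x,6) for x in g],0).astype("float32")
yaw=.12
Y=np.array([np.sin(yaw),np.cos(yaw)]);X=np.array([Y[1],-Y[0]]); c=np.array([.44,.171])
us=np.arange(-24,24.1,.5); vs=np.arange(-12,13,2)
P=np.array([[proj("top",[*(c+X*v/1e3+Y*u/1e3),.033]) for u in us] for v in vs],"float32")
W=cv2.remap(b,P[...,0],P[...,1],cv2.INTER_CUBIC)
for v,r in zip(vs,W):
    m=np.abs(us)<10; i=np.argmin(np.where(m,r,999)); w=np.where(np.abs(us-us[i])<7,np.clip(125-r,0,None),0)
    print(int(v),round(float((w*us).sum()/max(w.sum(),1)),2),int(w.sum()))
```

```text
-12 4.53 1306
-10 4.43 1052
-8 4.33 837
-6 4.33 710
-4 4.27 610
-2 3.86 480
0 3.38 379
2 3.19 262
4 3.53 208
6 4.15 389
8 4.18 567
10 4.15 631
12 4.15 844
```

View pics/c6.png

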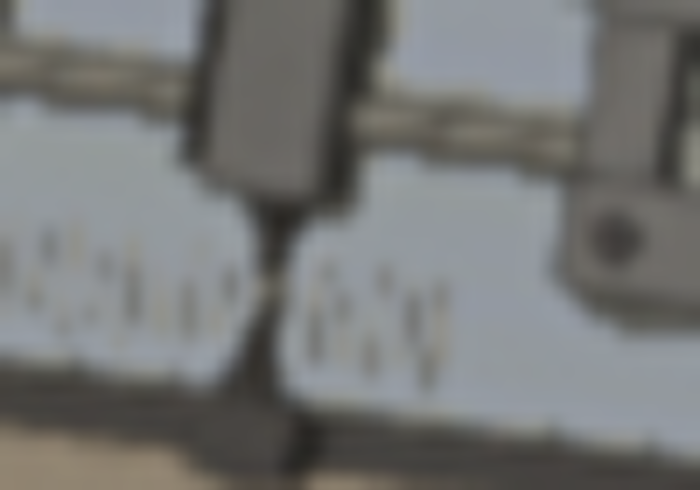

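The tips now meet at about (270, 288) in the crop, with the axes within 0.2 mm by centroid. The hand is clear of everything, so I'm handing in.

```bash
python3 -c "
from station import arm
s=arm.read_state();print(s['t'],s['contact_force']);print(arm.sign_off())"
```

```text
15.75 [-0.63472959 -0.42665089 -0.73554852]
the job is handed in; nothing more can be done
None
```

The jaw pointer now stands point to point with the gauge pointer on the larger vice. I rolled the wheel with the shut fingertips in four strokes of 30, 30, 20 and 5 mm, pressing about 3 mm down with roughly 5 N. The hand then moved clear and I handed the job in at 15.75 s.

- **Alignment:** in the last top picture the two cone axes lie about 0.2 mm apart along the vice, against the 3 mm allowed. The picture shows the tips meeting.
- **Hand clear:** the wrist force read about 1 N before hand-in, which is the sensor's noise level. The hand stood about 12 cm back from the wheel and 7 cm up.
- **Disagreement:** the point-finding networks were off by up to 5 mm on the pointers, and before the last stroke they already read the gap as about zero. I trusted the centroid measurement instead, which gave 1.8 mm short.
- **Not checked:** I did not measure the surrounding objects again. The hand stayed above or clear of them, and no unexpected force showed.

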